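# Press-check two hand-lever units on their bench stands

### The arm

A 6-joint arm with a two-finger parallel gripper is mounted at the origin on a cart in front of the work surface, level with it; the furniture and walls round the work are solid. World frame = base frame: x ahead of the robot, y to its left, z up, the work surface at z = 0. Lengths are in m, angles in rad, forces in N, time in s.
With the tool pointing down it reaches from about 0.375 to 0.9 m from the base axis. Payload 3.1 kg.
Tool frame: the origin (TCP) lies on the centre line of the jaws, within the pads' length; the fingertips stand 25 mm ahead of it and the grasp point (between the pads) lies 6 mm ahead of it (manip.tip_extent is the distance from the TCP to the fingertips, in m); z points along the fingers, y is the line along which they close (so a half turn about z gives the same grasp; the last joint's range is limited). The gripper opens to 85 mm and grips with 20 to 120 N. Pads are 22 mm wide; open, the fingers measure 114 mm over their backs; the gripper's body (76 mm by 85 mm) begins 54 mm behind the grasp point. The pads swing forward as they close: fully open they stand 13 mm farther back than shut.
Start: joints at [-1.452, 0.527, 1.433, -0, 1.181, -0.178], TCP at [0.183, -0.598, 0.256] pointing down, gripper open.
Joint ranges: [-3.08, 3.08], [-0.75, 2.2], [0.22, 2.44], [-1.43, 4.57], [0, 2.65], [-2.85, 2.85]. Speed limits (rad/s): [2.79, 2.79, 3.14, 3.14, 3.14, 3.14].

### API

Orientations are given as a unit quaternion [x, y, z, w].
In Python, from station import readout, imaging, order, manip gives the robot as it stands.
- The arm moves only by the tool move_arm, never from a script. Its argument "rows" is a list of rows, each a list of 7 numbers: the turn, a rotation vector about the tool's x, y, z in degrees, then the shift along the tool's x, y, z in mm, then the closure, from 0 (fully open) to 1 (shut). A call has 1 to 12 rows; each row is the pose to reach, as a shift and turn from the pose commanded when the call began, along the tool's axes at that moment; what a row does not reach only later rows make up. A row lasts 1/12 s, in which the tool goes at most 41.7 mm and 7.16 degrees, less where a joint would pass 70% of its speed; a pose out of reach is approached as far as the arm can. A call with a gripper value outside its range is refused whole. The fingers move at their own pace and stop on an object; "squeeze" is the grip in N (left out, the last holds). Time passes only in rows, so rows that repeat a pose let the fingers close. It gives the time, the measured TCP pose, the force, the opening and the grip force at its end, in the units of the state.
- readout.sense(): the state, without advancing time (a new reading comes with each control period).
- imaging.snapshot(name): name is "side" or "top" or "wrist"; returns a dict with "img" (480x640x3 uint8, red, green, blue), "z_map" (480x640 float32, m along the optical axis (not along the pixel's ray), 0 where there is no reading), "fovy" (degrees; the focal length in pixels is half the picture's height over the tangent of half this angle, whatever the lens; pixels are square), "cx", "cy" (the principal point, pixels), "rvec" (rotation vector, rad) and "tvec" (3), from world to camera coordinates, as OpenCV has them. Camera axes: x right, y down, z forward; pixel columns grow to the right and rows downward; lengths in m; the calibration is good to about 2 mm. The wrist camera is an equidistant fisheye: a pixel r from the principal point sees the ray r / f radians off the axis. A picture is of the moment at which its call begins.
- order.sign_off(): hands the job in; it is judged then, once.
The state is a dict: "t": time; "q": joint angles; "qd": joint speeds; "tau": joint torques, N m; "tcp_pos": TCP position; "tool_rot": TCP orientation; "force": force on the tool from outside, world axes, zero at the start; "ft_torque": the same for the moment, N m; "finger_gap": opening from 0.0 (shut) to 1.0 (fully open); "gripper_force": force on a finger pad.
Only numpy, scipy, OpenCV 4.12 (cv2) and the standard library are available. Lean on these libraries where they do the work, as an engineer would, in place of code of your own. Each camera call takes 0.05 s, during which the arm holds its last target. There are 200 camera calls.

### The job

Before these two handlebar lever units are packed, check that each lever stops short of its bar. With the closed gripper, use the outside of the fingers to press the red lever in against its stop and keep it there for a moment, then let it come fully back out; after that press the yellow lever in against its stop in the same way and finish with the program still holding it there. Press firmly but without forcing, only on the outer faces of the levers: do not take hold of a lever or its grip, press one lever at a time, and leave the loose things on the bench alone.

Things in the scene. Friction and masses are not known exactly. Their poses are not given: they have to be found in the camera images.
- red_stand: Stand of the red lever's unit, bolted down. Grey base plate 110 x 110 x 12 mm, aluminium post and a level handlebar stub, 22 mm thick, 170 mm long, along the stand's y, its axis 115 mm up and 30 mm to +x of the origin. Origin: under the plate's centre, on the bench. The lever is on the bar's -x side, the robot's side; its pivot at the stand's +y end. Turned at most 0.2 rad.
- yellow_stand: Stand of the unit with the yellow lever: the mirror image of the red one, so its lever pivot is at the stand's -y end. Either stand may be the one on the left. On each bar behind the lever is a black ribbed rubber grip, 32 mm thick and 105 mm long, not to be touched.
- red_lever (a joint): Angle of the red lever about its vertical pivot: 0 = fully out, where its spring returns it; grows as pressed towards the bar; 0.24 rad = its solid stop, about 15 mm short of the grip. Push needed at the pressing point: 2 N to start, 5 N just to reach the stop. It must come within 0.015 rad of the stop; over 40 N is forcing it.
- yellow_lever (a joint): The same for the yellow lever, but its stop is at 0.19 rad (about 20 mm short of the grip). Same spring forces. Each lever has a grey strip along its inner face, the side towards the bar, which is not to be touched either.
- red_pad (a point): Pressing point on the flat outer face of the red blade, at mid height, 115 mm above the bench, 100 mm along the blade from the pivot; moves with the lever. +x is level and points straight into the lever, the way to press; z is up. The flat face runs 67 mm towards the pivot and 27 mm towards the tip from here, 18 mm high; blade 10 mm thick. The space before the face is free.
- yellow_pad (a point): The same pressing point on the yellow lever's outer face (mirror image); +x points into the lever.
- red_pivot (a point): Pivot axis of the red lever at mid height of the blade; turns with the lever.
- yellow_pivot (a point): Pivot axis of the yellow lever at mid height of the blade; turns with the lever.
- marker_blue: Loose marker pen with a blue cap, 136 x 17 x 18 mm, lying on the bench; bystander.
- screwdriver: Loose screwdriver with a red handle, 210 x 29 x 29 mm, lying on the bench; bystander.
- tape_roll_brown: Loose roll of brown tape, 102 mm across and 48 mm high, lying flat; bystander.
- post (a point): Foot of a fixed upright aluminium post of the room, 40 mm square with a foot flange, rising past 0.7 m, left of the work; the arm has to swing clear of it. Also fixed: a blue bag sealer left of the middle place, its black arm raised to 270 mm above the bench, and a tape dispenser about 115 mm high between the two stands.

How it is judged:
By the outcome, as a careful person would: the job done as asked, in the order asked, and still so for the second after the job is handed in, while the arm keeps its last pose, push and grip.
It also fails if it takes over 72 s, if anything falls off the work surface, if the arm or the gripper's body presses on something with over 40 N, if the wrist force passes 120 N, or if a joint passes its speed limit or range.

## Working session

There is one attempt and no reset: what is moved stays moved. The work goes in short steps, Python scripts to look and compute and a tool call to move; the robot and the scene stay as the last step left them, time stands still between calls to the robot, and variables do not carry over. Pictures are saved under pics/ and viewed, at most 10 in all, crops included, and the job is handed in when it is done.

Besides the shell and the picture viewer there is one more tool, called after "Emit:" as name(argument=value, ...) on one line, values as JSON. move_arm: Moves the arm, as the interface text tells. Its arguments: {"type":"object","properties":{"rows":{"type":"array"},"squeeze":{"type":"number"}},"required":["rows"]}

```bash
mkdir -p pics; ls
cat > h.py <<'E'
import numpy as np, cv2
from station import readout, imaging, order, manip
def snap(n):
    s=imaging.snapshot(n); s['R']=cv2.Rodrigues(np.array(s['rvec'],float))[0]; s['t']=np.array(s['tvec'],float).reshape(3)
    s['f']=240/np.tan(np.radians(s['fovy'])/2); return s
def save(s,p): cv2.imwrite(p,cv2.cvtColor(s['img'],cv2.COLOR_RGB2BGR))
def cloud(s):
    v,u=np.mgrid[0:480,0:640]; z=s['z_map']
    P=np.stack([(u-s['cx'])/s['f']*z,(v-s['cy'])/s['f']*z,z],-1)
    return (P-s['t'])@s['R']
E
python3 - <<'E'
from h import *
for n in('top','side'):
    s=snap(n); save(s,f'pics/{n}0.png'); print(n,s['fovy'],s['cx'],s['cy'],-s['R'].T@s['t'],s['R'][2])
print(readout.sense(),manip.tip_extent)
E
```

```text
pics
top 42.53340899532291 310.4999313083593 239.06125700869026 [ 0.36282301 -0.15010325  1.72787464] [ 0.12309708  0.05839975 -0.99067481]
side 44.114751527494285 322.3462267494759 247.33949787778528 [0.28824979 0.51423441 1.29030552] [ 0.21381661 -0.42624342 -0.87897611]
{'t': 0.1, 'q': array([-1.45246720e+00,  5.28377902e-01,  1.43377873e+00, -1.71320812e-05,
        1.18139975e+00, -1.78480208e-01]), 'qd': array([-0.00103625, -0.00234698, -0.00404904, -0.00036768, -0.00147736,
       -0.00128894]), 'tau': array([ 4.57446158e-04, -4.43304276e+01, -1.78587466e+01, -2.79543210e-04,
        3.91387948e-03, -1.29105409e-06]), 'tcp_pos': array([ 0.18275822, -0.59705755,  0.25542709]), 'tool_rot': array([ 9.89007264e-01,  1.47863678e-01,  2.16077194e-05, -9.81660667e-04]), 'force': array([ 0.582481  ,  0.39654211, -0.77572571]), 'ft_torque': array([-0.03823372,  0.06921158, -0.03082349]), 'gripper_force': 0.0, 'finger_gap': 0.998342807065914} 0.025
```

View pics/top0.png

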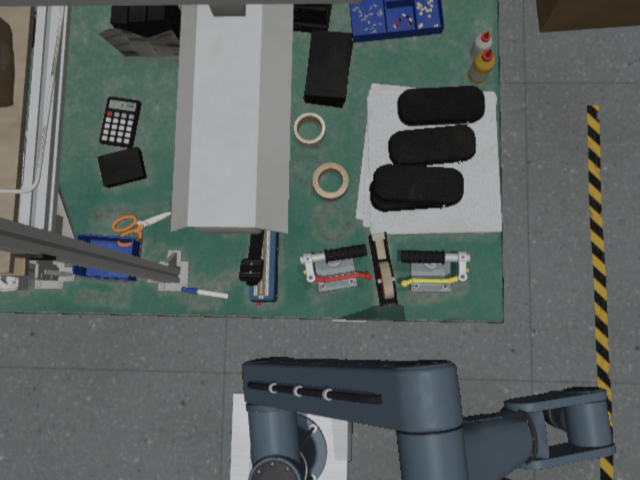

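View pics/side0.png

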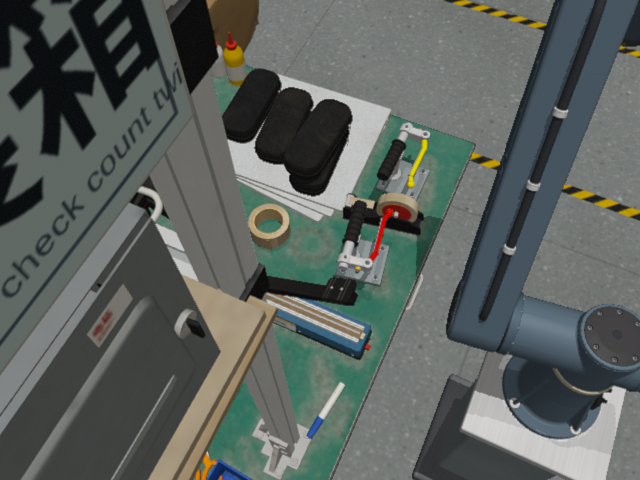

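The top view shows the red unit with its blade at about (345,277) and its pivot at the left, (308,258). The yellow blade is at (432,281) with its pivot at the right, (463,260), and the dispenser stands between them at (383,270). The side view confirms this. Next I measure both blades.

Run:
```python
from h import *
s=snap('top'); C=cloud(s); hsv=cv2.cvtColor(s['img'],cv2.COLOR_RGB2HSV); H,S,V=cv2.split(hsv)
def ray(s,u,v,z):
    d=np.array([(u-s['cx'])/s['f'],(v-s['cy'])/s['f'],1])@s['R']; o=-s['R'].T@s['t']; return o+d*(z-o[2])/d[2]
box=np.zeros((480,640),bool); box[240:300,295:475]=1
for n,m in(('red',((H<6)|(H>174))&(S>150)&(V>90)&box),('yellow',(H>22)&(H<35)&(S>130)&(V>90)&box)):
    l,lab,st,_=cv2.connectedComponentsWithStats(m.astype(np.uint8)); k=1+np.argmax(st[1:,4]); m=lab==k; print(n,st[k])
    for u in range(st[k][0],st[k][0]+st[k][2],6):
        vv=np.where(m[:,u])[0]; 
        print(u,vv.min(),vv.max(),ray(s,u,vv.max()+.5,.12).round(4),ray(s,u,vv.min()-.5,.124).round(4),'depth z',np.median(C[vv,u],0).round(3))
z=C[...,2]; 
b=s['img'][240:300,290:480]; big=cv2.resize(b,None,fx=4.2,fy=4.2,interpolation=cv2.INTER_CUBIC); cv2.imwrite('pics/crop.png',big[...,::-1])
# obstacles near
for nm,(u0,u1,v0,v1) in dict(disp=(370,400,230,308),sealer=(238,280,230,302)).items():
    P=C[v0:v1,u0:u1].reshape(-1,3); P=P[P[:,2]>.03]; print(nm,P.min(0),P.max(0))
```

```text
red [316 273  55   9 182]
316 277 280 [ 0.4539 -0.072   0.12  ] [ 0.4641 -0.072   0.124 ] depth z [ 0.459 -0.072  0.117]
322 278 281 [ 0.4516 -0.0877  0.12  ] [ 0.4617 -0.0876  0.124 ] depth z [ 0.457 -0.088  0.121]
328 278 280 [ 0.4544 -0.1033  0.12  ] [ 0.462  -0.1033  0.124 ] depth z [ 0.458 -0.103  0.124]
334 277 279 [ 0.4573 -0.1189  0.12  ] [ 0.4649 -0.1188  0.124 ] depth z [ 0.461 -0.119  0.124]
340 276 278 [ 0.4602 -0.1344  0.12  ] [ 0.4678 -0.1344  0.124 ] depth z [ 0.464 -0.134  0.127]
346 276 277 [ 0.4631 -0.15    0.12  ] [ 0.468  -0.1499  0.124 ] depth z [ 0.465 -0.15   0.124]
352 275 276 [ 0.4659 -0.1655  0.12  ] [ 0.4709 -0.1654  0.124 ] depth z [ 0.468 -0.165  0.127]
358 274 276 [ 0.4662 -0.1811  0.12  ] [ 0.4738 -0.1809  0.124 ] depth z [ 0.47  -0.181  0.126]
364 274 277 [ 0.4639 -0.1967  0.12  ] [ 0.474  -0.1965  0.124 ] depth z [ 0.469 -0.197  0.118]
370 275 277 [ 0.4642 -0.2122  0.12  ] [ 0.4717 -0.212   0.124 ] depth z [ 0.468 -0.212  0.121]
yellow [401 279  19   8  67]
401 282 283 [ 0.45   -0.2922  0.12  ] [ 0.455  -0.2919  0.124 ] depth z [ 0.453 -0.292  0.117]
407 280 284 [ 0.4477 -0.3077  0.12  ] [ 0.4604 -0.3072  0.124 ] depth z [ 0.454 -0.307  0.122]
413 279 281 [ 0.4558 -0.323   0.12  ] [ 0.4633 -0.3226  0.124 ] depth z [ 0.46  -0.323  0.123]
419 279 279 [ 0.4612 -0.3384  0.12  ] [ 0.4635 -0.338   0.124 ] depth z [ 0.462 -0.338  0.123]
disp [ 0.36282301 -0.291159    0.03000803] [ 0.60220381 -0.15010325  1.72787464]
sealer [ 0.36282301 -0.15010325  0.03014071] [0.59225623 0.11542504 1.72787464]
```

View pics/crop.png

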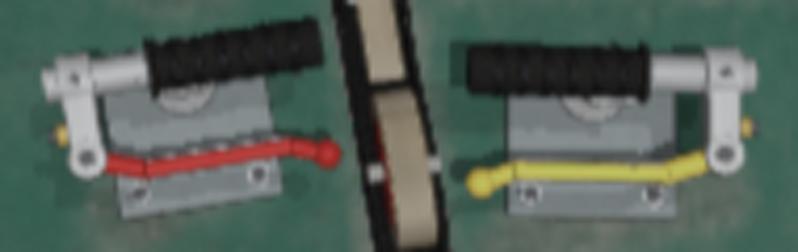

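The crop puts the red pivot at crop (87,157), i.e. image (310.7,277.4), and the yellow pivot at crop (724,155), i.e. image (462.4,276.9). The flat faces run over crop (150..285) for red and (515..670) for yellow. Now I fit the face lines.

```bash
cat >> h.py <<'E'
def ray(s,u,v,z):
    d=np.array([(u-s['cx'])/s['f'],(v-s['cy'])/s['f'],1])@s['R']; o=-s['R'].T@s['t']; return o+d*(z-o[2])/d[2]
def face(s,n):
    hsv=cv2.cvtColor(s['img'],cv2.COLOR_RGB2HSV); H,S,V=[a.astype(int) for a in cv2.split(hsv)]
    m=((H<6)|(H>174))&(S>120)&(V>70) if n=='red' else (H>20)&(H<38)&(S>85)&(V>80)
    a,b=(316,372) if n=='red' else (398,458)
    piv=ray(s,310.7,277.4,.13) if n=='red' else ray(s,462.4,276.9,.13)
    pts=[]
    for u in range(a,b):
        vv=np.where(m[255:300,u])[0]+255
        if len(vv): pts.append(np.r_[ray(s,u,vv.mean(),.122)[:2],len(vv)])
    p=np.array(pts); d=np.abs(p[:,1]-piv[1]); q=p[(d>.04)&(d<.12)]
    k,c=np.polyfit(q[:,1],q[:,0],1); yaw=np.arctan(-k); nrm=np.array([np.cos(yaw),np.sin(yaw)])
    t=np.array([-np.sin(yaw),np.cos(yaw)])*(-1 if n=='red' else 1)
    base=np.array([k*piv[1]+c,piv[1]]); base+=t*((piv[:2]-base)@t)
    pad=base+t*.1-nrm*.005
    return dict(piv=piv,yaw=np.degrees(yaw),pad=pad,n=len(q),res=np.std(q[:,0]-k*q[:,1]-c),off=(piv[:2]-base)@nrm)
E
python3 - <<'E'
from h import *
s=snap('top')
for n in('red','yellow'): print(n,face(s,n))
E
```

```text
red {'piv': array([ 0.46111369, -0.05853245,  0.13      ]), 'yaw': np.float64(10.337585127378723), 'pad': array([ 0.46232471, -0.15996158]), 'n': 31, 'res': np.float64(0.00037432995245080075), 'off': np.float64(0.012009852774240978)}
yellow {'piv': array([ 0.46918163, -0.4474433 ,  0.13      ]), 'yaw': np.float64(0.8522820548309525), 'pad': array([ 0.45367543, -0.34766291]), 'n': 32, 'res': np.float64(0.00021349717851738213), 'off': np.float64(0.009020296128128925)}
```

```bash
cat >> h.py <<'E'
from scipy.spatial.transform import Rotation as Ro
def row(pos,yaw,s=None):
    s=s or readout.sense(); R=Ro.from_quat(s['tool_rot'])
    x=np.array([np.cos(np.radians(yaw)),np.sin(np.radians(yaw)),0]); z=np.array([0,0,-1.]); T=Ro.from_matrix(np.stack([x,np.cross(z,x),z],1))
    return np.r_[(R.inv()*T).as_rotvec(degrees=True),R.inv().apply(np.array(pos)-s['tcp_pos'])*1000].round(2)
def show():
    s=readout.sense(); R=Ro.from_quat(s['tool_rot']).as_matrix(); print(s['t'],s['tcp_pos'].round(4),'yaw',np.degrees(np.arctan2(R[1,0],R[0,0])).round(2),'z',R[:,2].round(3),'F',s['force'].round(2),s['finger_gap'])
E
python3 - <<'E'
from h import *
show(); print(row([.412,-.169,.25],10.3)); print(row([.412,-.169,.118],10.3))
E
```

```text
0.2 [ 0.1828 -0.5972  0.2557] yaw 17.01 z [-0.     0.001 -1.   ] F [0.12 0.17 0.37] 0.9995923108933681
[-8.0000e-02 -1.0000e-02  6.7100e+00  3.4444e+02 -3.4247e+02  6.2400e+00]
[-8.0000e-02 -1.0000e-02  6.7100e+00  3.4441e+02 -3.4229e+02  1.3824e+02]
```

Emit:
move_arm(rows=[[0, 0, 0.5, 15, -15, 0, 0.3], [0, 0, 1, 40, -40, 0, 0.6], [0, 0, 1.5, 67, -67, 0, 1], [0, 0, 2, 94, -94, 0, 1], [0, 0, 2.5, 121, -121, 0, 1], [0, 0, 3, 148, -148, 0, 1], [0, 0, 3.5, 175, -175, 0, 1], [0, 0, 4, 202, -202, 0, 1], [0, 0, 4.5, 229, -229, 0, 1], [0, 0, 5, 256, -256, 0, 1], [0, 0, 5.5, 276, -276, 0, 1], [0, 0, 6.7, 290, -288, 6, 1]], squeeze=30)

```text
t: 1.2
tcp_pos: [0.3767, -0.2347, 0.251]
tool_rot: [0.996, 0.091, 0.0, 0.0]
force: [0.9, 0.1, 0.4]
finger_gap: 0.001
gripper_force: 0.0
```

Run:
```python
from h import *
show(); print(row([.412,-.169,.25],10.3)); print(row([.412,-.169,.118],10.3))
```

```text
1.2 [ 0.3767 -0.2347  0.251 ] yaw 10.39 z [ 0.001 -0.    -1.   ] F [0.87 0.06 0.37] 0.001346468967358118
[ 2.000e-02 -6.000e-02  9.000e-02  4.658e+01 -5.826e+01  1.030e+00]
[ 2.0000e-02 -6.0000e-02  9.0000e-02  4.6460e+01 -5.8320e+01  1.3303e+02]
```

Emit:
move_arm(rows=[[0, 0, 0, 15, -20, 0, 1], [0, 0, 0, 35, -45, 0, 1], [0, 0, 0, 46, -58, 10, 1], [0, 0, 0, 46, -58, 30, 1], [0, 0, 0, 46, -58, 55, 1], [0, 0, 0, 46, -58, 80, 1], [0, 0, 0, 46, -58, 100, 1], [0, 0, 0, 46, -58, 117, 1], [0, 0, 0, 46, -58, 128, 1], [0, 0, 0, 46, -58, 133, 1], [0, 0, 0, 46, -58, 133, 1], [0, 0, 0, 46, -58, 133, 1]])

```text
t: 2.2
tcp_pos: [0.411, -0.1723, 0.1175]
tool_rot: [0.996, 0.09, 0.0, 0.0]
force: [-0.7, 0.1, -0.4]
finger_gap: -0.001
gripper_force: 0.0
```

Run:
```python
from h import *
show(); s=snap('wrist'); save(s,'pics/w1.png'); s=snap('side'); cv2.imwrite('pics/s1.png',cv2.resize(s['img'][150:320,280:480],None,fx=3,fy=3)[...,::-1]); print(row([.4515,-.1619,.118],10.3))
```

```text
2.2 [ 0.411  -0.1723  0.1175] yaw 10.31 z [ 0. -0. -1.] F [-0.67  0.07 -0.44] -0.0012162212253763471
[ 7.000e-02 -7.000e-02  1.000e-02  4.146e+01 -3.210e+00  7.000e-02]
```

View pics/w1.png

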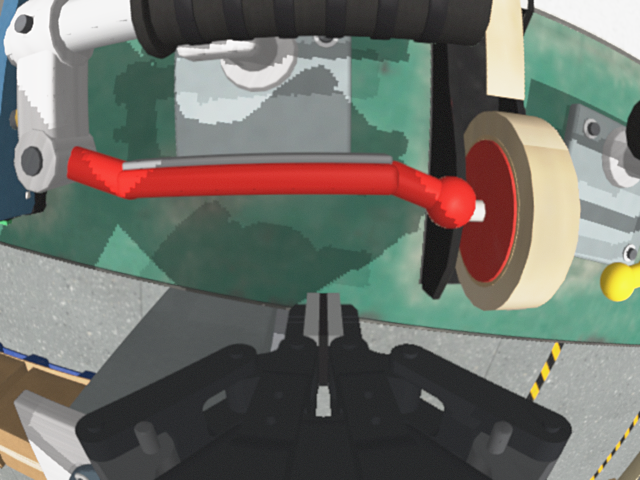

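View pics/s1.png

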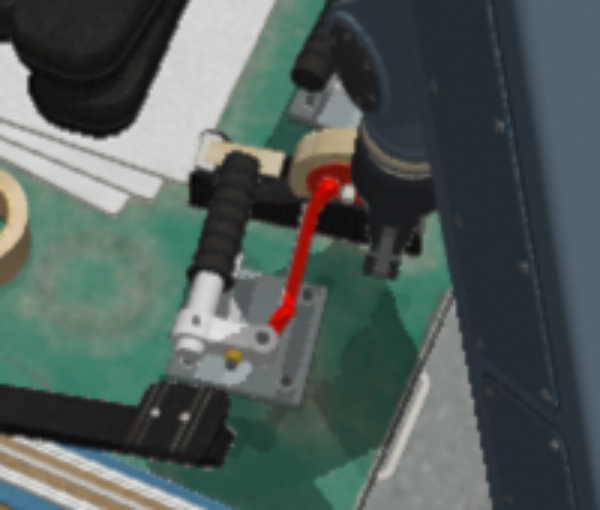

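The wrist view shows the red flat face at columns 122–393, row ~190, parallel to the fingers at column 323. That is about 100 mm from the pivot at column 32, so the alignment is good. In the side view the fingers are clear of the lever. I now approach contact.

Emit:
move_arm(rows=[[0, 0, 0, 8, -2, 0, 1], [0, 0, 0, 18, -5, 0, 1], [0, 0, 0, 26, -5, 0, 1], [0, 0, 0, 31, -5, 0, 1], [0, 0, 0, 33, -5, 0, 1], [0, 0, 0, 35, -5, 0, 1], [0, 0, 0, 37, -5, 0, 1], [0, 0, 0, 39, -5, 0, 1], [0, 0, 0, 41, -5, 0, 1], [0, 0, 0, 43, -5, 0, 1], [0, 0, 0, 45, -5, 0, 1], [0, 0, 0, 45, -5, 0, 1]])

```text
t: 3.3
tcp_pos: [0.4542, -0.1591, 0.1173]
tool_rot: [0.996, 0.09, -0.0, -0.0]
force: [0.2, -0.4, -0.1]
finger_gap: -0.002
gripper_force: 0.0
```

Run:
```python
from h import *
show(); print(face(snap('top'),'red')); 
piv=np.array([.4611,-.0585]); p=readout.sense()['tcp_pos']; 
for a in (4,8,10,12,13,14):
    r=p[:2]-piv; q=piv+Ro.from_euler('z',a,degrees=True).as_matrix()[:2,:2]@r
    y=np.degrees(np.arctan2(*(Ro.from_quat(readout.sense()['tool_rot']).as_matrix()[[1,0],0])))
    print(a,row([*q,p[2]],y+a))
```

```text
3.3 [ 0.4542 -0.1591  0.1173] yaw 10.31 z [-0.  0. -1.] F [ 0.18 -0.45 -0.09] -0.0020719511650032466Traceback (most recent call last):
  File "<stdin>", line 2, in <module>
  File "h.py", line 22, in face
    p=np.array(pts); d=np.abs(p[:,1]-piv[1]); q=p[(d>.04)&(d<.12)]
                              ~^^^^^
IndexError: too many indices for array: array is 1-dimensional, but 2 were indexed
```

Run:
```python
from h import *
show()
piv=np.array([.4611,-.0585]); p=readout.sense()['tcp_pos']; 
for a in (3,6,8,10,12,13,14,15):
    r=p[:2]-piv; q=piv+Ro.from_euler('z',a,degrees=True).as_matrix()[:2,:2]@r
    print(a,row([*q,p[2]],10.31+a))
s=snap('wrist'); cv2.imwrite('pics/w2.png',s['img'][100:400,150:500][...,::-1])
```

```text
3.35 [ 0.4542 -0.1592  0.1173] yaw 10.31 z [-0.  0. -1.] F [ 0.19  0.44 -0.33] -0.002565721658663702
3 [-0.    0.   -3.    5.15  1.16 -0.  ]
6 [-0.    0.   -6.   10.36  2.05 -0.  ]
8 [-0.    0.   -8.   13.85  2.5  -0.  ]
10 [ -0.     0.   -10.    17.36   2.82  -0.  ]
12 [ -0.     0.   -12.    20.87   3.02  -0.  ]
13 [ -0.     0.   -13.    22.63   3.07  -0.  ]
14 [ -0.     0.   -14.    24.4    3.09  -0.  ]
15 [ -0.     0.   -15.    26.16   3.08  -0.  ]
```

View pics/w2.png

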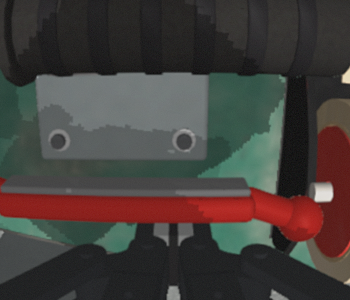

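The fingers stand just short of the red face at crop (172,222), on its flat part.

Emit:
move_arm(rows=[[0, 0, 0, 1, 0, 0, 1], [0, 0, 0, 2, 0, 0, 1], [0, 0, 0, 3, 0, 0, 1], [0, 0, 0, 3, 0, 0, 1], [0, 0, 0, 3, 0, 0, 1]])

```text
t: 3.82
tcp_pos: [0.457, -0.1589, 0.1173]
tool_rot: [0.996, 0.09, -0.0, 0.0]
force: [-1.9, -2.7, 0.4]
finger_gap: -0.0
gripper_force: 1.5
```

Emit:
move_arm(rows=[[0, 0, 0, 1, 0, 0, 1], [0, 0, 0, 2, 0, 0, 1], [0, 0, 0, 3, 0, 0, 1], [0, 0, 0, 3, 0, 0, 1], [0, 0, 0, 3, 0, 0, 1]])

```text
t: 4.23
tcp_pos: [0.4602, -0.1582, 0.1173]
tool_rot: [0.996, 0.09, 0.0, 0.0]
force: [-2.3, -3.0, 0.9]
finger_gap: -0.005
gripper_force: 1.7
```

Run:
```python
from h import *
s=snap('wrist'); cv2.imwrite('pics/w3.png',cv2.resize(s['img'][200:360,200:460],None,fx=3,fy=3)[...,::-1]); 
for i in range(4): show(); snap('side')
print(readout.sense()['ft_torque'])
```

```text
4.2833 [ 0.4601 -0.1581  0.1173] yaw 10.31 z [ 0. -0. -1.] F [-3.25 -3.7  -0.47] -0.0020221855192695736
4.3333 [ 0.4601 -0.1581  0.1173] yaw 10.31 z [ 0. -0. -1.] F [-1.75 -3.07 -0.32] 0.0033459247046227457
4.3833 [ 0.4601 -0.1581  0.1173] yaw 10.31 z [-0. -0. -1.] F [-2.54 -3.87 -1.76] 0.0018827112471689858
4.4333 [ 0.46   -0.1581  0.1173] yaw 10.31 z [-0.  0. -1.] F [-2.22 -2.78 -0.36] -0.0036662401827492587
[-0.56683819  0.37679046 -0.03835724]
```

View pics/w3.png

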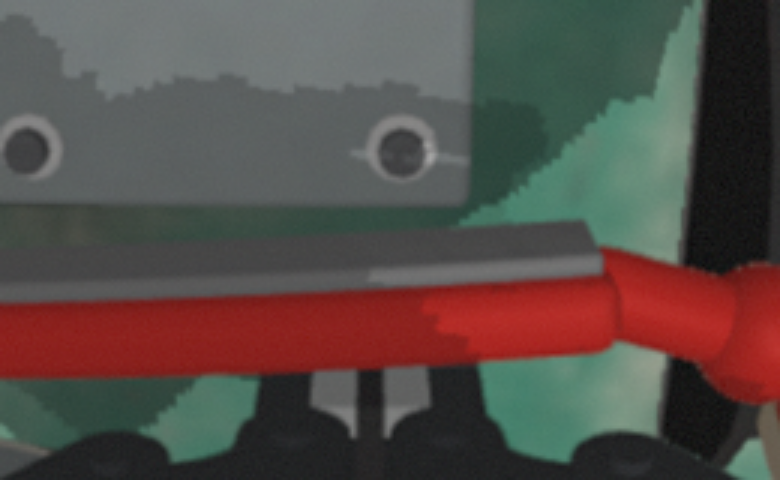

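Contact is clean: the fingers' outer sides meet the flat red face at crop (370,370), and nothing else touches. The lateral reading looks like friction. I follow the lever's arc from here.

Emit:
move_arm(rows=[[0, 0, -1, 1.7, 0.4, 0, 1], [0, 0, -2, 3.4, 0.8, 0, 1], [0, 0, -3, 5.1, 1.2, 0, 1], [0, 0, -4, 6.9, 1.5, 0, 1], [0, 0, -5, 8.6, 1.8, 0, 1], [0, 0, -6, 10.4, 2.1, 0, 1], [0, 0, -7, 12.1, 2.3, 0, 1], [0, 0, -8, 13.9, 2.5, 0, 1], [0, 0, -8, 13.9, 2.5, 0, 1], [0, 0, -8, 13.9, 2.5, 0, 1]])

```text
t: 5.32
tcp_pos: [0.4739, -0.1577, 0.1172]
tool_rot: [0.987, 0.159, -0.0, -0.0]
force: [-3.4, -2.5, 0.7]
finger_gap: 0.002
gripper_force: 2.4
```

Run:
```python
from h import *
show()
```

```text
5.3167 [ 0.4739 -0.1577  0.1172] yaw 18.33 z [-0.001  0.001 -1.   ] F [-3.4  -2.51  0.7 ] 0.0019246828244350062
```

Emit:
move_arm(rows=[[0, 0, -1, 1, 0.2, 0, 1], [0, 0, -2, 2, 0.4, 0, 1], [0, 0, -3, 3, 0.6, 0, 1], [0, 0, -4, 4, 0.9, 0, 1], [0, 0, -4, 4, 0.9, 0, 1], [0, 0, -4, 4, 0.9, 0, 1]])

```text
t: 5.82
tcp_pos: [0.4779, -0.1576, 0.1172]
tool_rot: [0.981, 0.194, -0.0, -0.0]
force: [-4.2, -4.0, 0.8]
finger_gap: -0.002
gripper_force: 2.7
```

Emit:
move_arm(rows=[[0, 0, -0.5, 1, 0.2, 0, 1], [0, 0, -1, 2, 0.4, 0, 1], [0, 0, -1, 2, 0.4, 0, 1], [0, 0, -1, 2, 0.4, 0, 1]])

```text
t: 6.15
tcp_pos: [0.4788, -0.1575, 0.1172]
tool_rot: [0.979, 0.203, -0.002, -0.0]
force: [-9.4, -6.8, 2.2]
finger_gap: -0.0
gripper_force: 4.8
```

Emit:
move_arm(rows=[[0, 0, 0, 0.5, 0.1, 0, 1], [0, 0, 0, 1, 0.2, 0, 1], [0, 0, 0, 1, 0.2, 0, 1], [0, 0, 0, 1, 0.2, 0, 1]])

```text
t: 6.48
tcp_pos: [0.4789, -0.1575, 0.1172]
tool_rot: [0.979, 0.203, -0.003, -0.0]
force: [-9.8, -6.7, 3.0]
finger_gap: -0.002
gripper_force: 6.2
```

```bash
cat >> h.py <<'E'
def wface(n):
    # face yaw & gap from the wrist fisheye: upper-edge rays of the blade's coloured region onto z=.124
    s=snap('wrist'); hsv=cv2.cvtColor(s['img'],cv2.COLOR_RGB2HSV); H,S,V=[a.astype(int) for a in cv2.split(hsv)]
    m=((H<6)|(H>174))&(S>120)&(V>60) if n=='red' else (H>20)&(H<38)&(S>100)&(V>60)
    P=[]
    for u in range(0,640,4):
        vv=np.where(m[:,u])[0]
        if len(vv)<5: continue
        x,y=u-s['cx'],vv.min()-.5-s['cy']; r=np.hypot(x,y); th=r/s['f']
        d=np.array([np.sin(th)*x/r,np.sin(th)*y/r,np.cos(th)])@s['R']; o=-s['R'].T@s['t']; P.append((o+d*(.124-o[2])/d[2])[:2])
    return np.array(P)
E
python3 - <<'E'
from h import *
show(); P=wface('red'); print(P[::5].round(4))
d=-.0585-P[:,1]; q=P[(d>.045)&(d<.115)]
for _ in range(3):
    k,c=np.polyfit(q[:,1],q[:,0],1); e=q[:,0]-k*q[:,1]-c; print(len(q),np.degrees(np.arctan(-k)),e.std()); q=q[abs(e)<1.5*e.std()+1e-4]
show()
E
```

```text
6.4833 [ 0.4789 -0.1575  0.1172] yaw 23.4 z [-0.005 -0.    -1.   ] F [-9.85 -6.71  2.98] -0.0017540687976447073
[[ 0.4751 -0.0705]
 [ 0.4794 -0.0787]
 [ 0.4804 -0.087 ]
 [ 0.4762 -0.0962]
 [ 0.4793 -0.1034]
 [ 0.4826 -0.1102]
 [ 0.4853 -0.1169]
 [ 0.4883 -0.1233]
 [ 0.4912 -0.1295]
 [ 0.4939 -0.1356]
 [ 0.4966 -0.1417]
 [ 0.4993 -0.1477]
 [ 0.5019 -0.1538]
 [ 0.5048 -0.1597]
 [ 0.5074 -0.1659]
 [ 0.51   -0.1721]
 [ 0.5145 -0.1775]
 [ 0.5149 -0.1855]
 [ 0.5183 -0.192 ]
 [ 0.5114 -0.2058]]
57 24.53133359704244 0.0006356656720911118
55 24.05948881996812 9.773177388111777e-05
55 24.05948881996812 9.773177388111777e-05
6.5333 [ 0.4789 -0.1575  0.1172] yaw 23.39 z [-0.005 -0.    -1.   ] F [-10.33  -7.37   3.95] -0.001142388524794018
```

The face yaw measures 24.06°, against 24.09° expected at the stop, and the force has risen to 12 N. The red lever is on its stop. I hold it for a second, then back off.

Emit:
move_arm(rows=[[0, 0, 0, 0.5, 0, 0, 1], [0, 0, 0, 0.5, 0, 0, 1], [0, 0, 0, 0.5, 0, 0, 1], [0, 0, 0, 0.5, 0, 0, 1], [0, 0, 0, 0.5, 0, 0, 1], [0, 0, 0, 0.5, 0, 0, 1], [0, 0, 0, 0.5, 0, 0, 1], [0, 0, 0, 0.5, 0, 0, 1], [0, 0, 0, 0.5, 0, 0, 1], [0, 0, 0, 0.5, 0, 0, 1], [0, 0, 0, 0.5, 0, 0, 1], [0, 0, 0, 0.5, 0, 0, 1]])

```text
t: 7.53
tcp_pos: [0.479, -0.1574, 0.1172]
tool_rot: [0.979, 0.203, -0.003, -0.0]
force: [-11.2, -8.2, 4.6]
finger_gap: 0.0
gripper_force: 6.9
```

Emit:
move_arm(rows=[[0, 0, 1, -2, 0, 0, 1], [0, 0, 3, -5, 0, 0, 1], [0, 0, 5, -8, 0, 0, 1], [0, 0, 7, -12, 0, 0, 1], [0, 0, 9, -16, 0, 0, 1], [0, 0, 11, -20, 0, 0, 1], [0, 0, 12, -24, 0, 0, 1], [0, 0, 13, -29, 0, 0, 1], [0, 0, 13, -37, 0, 0, 1], [0, 0, 13, -47, 0, 0, 1], [0, 0, 13, -56, 0, 0, 1], [0, 0, 13, -60, 0, 0, 1]])

```text
t: 8.53
tcp_pos: [0.4256, -0.1812, 0.1174]
tool_rot: [0.996, 0.089, 0.0, 0.0]
force: [0.4, 0.1, -0.2]
finger_gap: -0.0
gripper_force: 0.0
```

Run:
```python
from h import *
show(); P=wface('red')
d=-.0585-P[:,1]; q=P[(d>.045)&(d<.115)]
for _ in range(3):
    k,c=np.polyfit(q[:,1],q[:,0],1); e=q[:,0]-k*q[:,1]-c; print(len(q),np.degrees(np.arctan(-k)),e.std()); q=q[abs(e)<1.5*e.std()+1e-4]
p=readout.sense()['tcp_pos']
for t in ([p[0]-.01,p[1],.2],[.405,-.348,.2],[.405,-.348,.118]): print(row(t,0.9))
```

```text
8.5333 [ 0.4256 -0.1812  0.1174] yaw 10.25 z [ 0. -0. -1.] F [ 0.38  0.08 -0.18] -0.0002916468027324117
53 10.260181138151616 8.810671742258386e-05
53 10.260181138151616 8.810671742258386e-05
53 10.260181138151616 8.810671742258386e-05
[-2.000e-02  3.000e-02  9.330e+00 -9.880e+00 -1.800e+00 -8.263e+01]
[-2.0000e-02  3.0000e-02  9.3300e+00 -4.9630e+01  1.6052e+02 -8.2660e+01]
[-2.0000e-02  3.0000e-02  9.3300e+00 -4.9590e+01  1.6055e+02 -6.6000e-01]
```

The red lever is fully back out, at 10.26°. Now I lift over the dispenser to the yellow lever.

Emit:
move_arm(rows=[[0, 0, 0, -5, 0, -20, 1], [0, 0, 0, -10, 0, -50, 1], [0, 0, 0, -10, 0, -80, 1], [0, 0, 1, -12, 10, -100, 1], [0, 0, 3, -20, 35, -105, 1], [0, 0, 5, -28, 65, -105, 1], [0, 0, 7, -36, 95, -105, 1], [0, 0, 9, -43, 125, -105, 1], [0, 0, 9.3, -48, 148, -105, 1], [0, 0, 9.3, -50, 160, -100, 1], [0, 0, 9.3, -50, 160, -80, 1], [0, 0, 9.3, -50, 160, -55, 1]])

```text
t: 9.58
tcp_pos: [0.4069, -0.3488, 0.1729]
tool_rot: [1.0, 0.008, 0.002, 0.002]
force: [0.2, 0.3, -1.7]
finger_gap: 0.004
gripper_force: 0.0
```

Run:
```python
from h import *
show(); print(row([.405,-.348,.118],.9))
```

```text
9.5833 [ 0.4069 -0.3488  0.1729] yaw 0.93 z [ 0.003 -0.004 -1.   ] F [ 0.16  0.29 -1.73] 0.0036196674670215803
[ 2.200e-01 -1.900e-01  3.000e-02 -2.040e+00 -1.050e+00  5.493e+01]
```

Emit:
move_arm(rows=[[0, 0, 0, 0, 0, 15, 1], [0, 0, 0, 0, 0, 32, 1], [0, 0, 0, 0, 0, 46, 1], [0, 0, 0, 0, 0, 54, 1], [0, 0, 0, 0, 0, 55, 1], [0, 0, 0, 0, 0, 55, 1]])

```text
t: 10.08
tcp_pos: [0.406, -0.3465, 0.1169]
tool_rot: [1.0, 0.009, -0.0, -0.001]
force: [0.2, -0.1, 0.2]
finger_gap: -0.0
gripper_force: 0.0
```

```bash
cat >> h.py <<'E'
def yfit():
    P=wface('yellow'); d=P[:,1]+.4474; q=P[(d>.045)&(d<.115)]
    for _ in range(3):
        k,c=np.polyfit(q[:,1],q[:,0],1); e=q[:,0]-k*q[:,1]-c; q=q[abs(e)<1.5*e.std()+1e-4]
    print('face',len(q),np.degrees(np.arctan(-k)),e.std(),'inner edge x at y=-.348',k*-.348+c,'y range',P[:,1].min(),P[:,1].max())
E
python3 - <<'E'
from h import *
show(); yfit(); s=snap('wrist'); save(s,'pics/w5.png')
E
```

```text
10.0833 [ 0.406  -0.3465  0.1169] yaw 1.03 z [-0.001  0.001 -1.   ] F [ 0.21 -0.15  0.17] -0.00024997259832660305
face 55 -0.3017065621359387 9.286053515230103e-05 inner edge x at y=-.348 0.46785850228359144 y range -0.5329139125778815 -0.2960506322692621
```

View pics/w5.png

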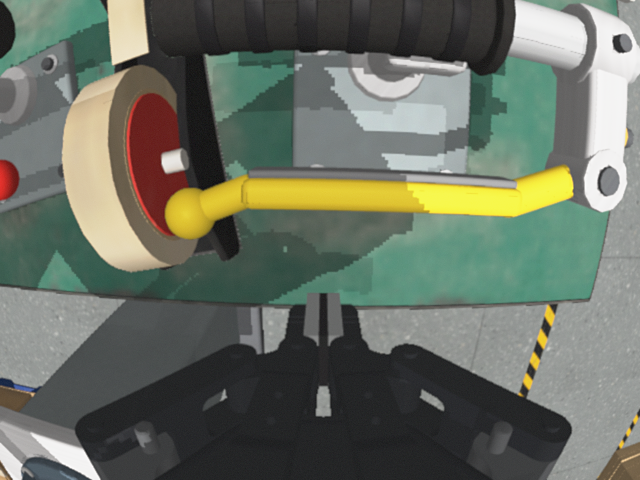

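The wrist view shows the yellow flat face at columns 247–515 and the fingers at column 323, in line with the pressing point. The face is almost square to the tool.

Emit:
move_arm(rows=[[0, 0, 0.5, 8, 0, 0, 1], [0, 0, 1, 18, 0, 0, 1], [0, 0, 1.3, 27, 0, 0, 1], [0, 0, 1.3, 33, 0, 0, 1], [0, 0, 1.3, 36, 0, 0, 1], [0, 0, 1.3, 38, 0, 0, 1], [0, 0, 1.3, 39, 0, 0, 1], [0, 0, 1.3, 40, 0, 0, 1], [0, 0, 1.3, 40, 0, 0, 1], [0, 0, 1.3, 40, 0, 0, 1]])

```text
t: 11.02
tcp_pos: [0.4458, -0.3462, 0.1173]
tool_rot: [1.0, -0.003, -0.0, -0.0]
force: [-0.1, 1.0, -0.9]
finger_gap: 0.002
gripper_force: 0.0
```

Emit:
move_arm(rows=[[0, 0, 0, 1, 0, 0, 1], [0, 0, 0, 2, 0, 0, 1], [0, 0, 0, 3, 0, 0, 1], [0, 0, 0, 3, 0, 0, 1], [0, 0, 0, 3, 0, 0, 1]])

```text
t: 11.43
tcp_pos: [0.4485, -0.3458, 0.1172]
tool_rot: [1.0, -0.003, -0.001, -0.001]
force: [-2.3, 0.4, 1.5]
finger_gap: 0.004
gripper_force: 1.4
```

Run:
```python
from h import *
show(); yfit()
```

```text
11.4333 [ 0.4485 -0.3458  0.1172] yaw -0.29 z [-0.001  0.001 -1.   ] F [-2.34  0.44  1.52] 0.0036575786439910674
face 50 -1.6009350617384546 0.00011963089777607916 inner edge x at y=-.348 0.47141899324398445 y range -0.5344113773106816 -0.2957304645401537
```

Emit:
move_arm(rows=[[0, 0, 1, 1.7, -0.4, 0, 1], [0, 0, 2, 3.5, -0.7, 0, 1], [0, 0, 3, 5.2, -1.1, 0, 1], [0, 0, 4, 7, -1.4, 0, 1], [0, 0, 5, 8.7, -1.7, 0, 1], [0, 0, 6, 10.5, -1.9, 0, 1], [0, 0, 7, 12.2, -2.1, 0, 1], [0, 0, 7, 12.2, -2.1, 0, 1], [0, 0, 7, 12.2, -2.1, 0, 1]])

```text
t: 12.23
tcp_pos: [0.4611, -0.3436, 0.1172]
tool_rot: [0.998, -0.064, -0.001, -0.001]
force: [-4.2, 3.5, 2.7]
finger_gap: 0.002
gripper_force: 2.4
```

Emit:
move_arm(rows=[[0, 0, 0.5, 1, -0.1, 0, 1], [0, 0, 1, 2, -0.3, 0, 1], [0, 0, 1.5, 3, -0.4, 0, 1], [0, 0, 1.5, 3, -0.4, 0, 1], [0, 0, 1.5, 3, -0.4, 0, 1]])

```text
t: 12.65
tcp_pos: [0.4638, -0.3433, 0.1172]
tool_rot: [0.997, -0.077, -0.001, -0.001]
force: [-4.6, 3.2, 3.7]
finger_gap: -0.005
gripper_force: 2.6
```

Run:
```python
from h import *
show(); yfit()
```

```text
12.65 [ 0.4638 -0.3433  0.1172] yaw -8.82 z [-0.002  0.002 -1.   ] F [-4.56  3.21  3.66] -0.004689408490255942
face 51 -9.998174631017035 0.00010666215159059231 inner edge x at y=-.348 0.4861854476373282 y range -0.45904008725016404 -0.29632268449652666
```

Emit:
move_arm(rows=[[0, 0, 0.5, 1, -0.1, 0, 1], [0, 0, 1, 2, -0.2, 0, 1], [0, 0, 1.5, 3, -0.3, 0, 1], [0, 0, 1.5, 3, -0.3, 0, 1], [0, 0, 1.5, 3, -0.3, 0, 1]])

```text
t: 13.12
tcp_pos: [0.466, -0.343, 0.1171]
tool_rot: [0.996, -0.09, -0.002, -0.001]
force: [-7.2, 3.4, 5.3]
finger_gap: -0.002
gripper_force: 3.6
```

Emit:
move_arm(rows=[[0, 0, 0, 0.6, 0, 0, 1], [0, 0, 0, 1, 0, 0, 1], [0, 0, 0, 1, 0, 0, 1], [0, 0, 0, 1, 0, 0, 1]])

```text
t: 13.45
tcp_pos: [0.4662, -0.343, 0.1172]
tool_rot: [0.996, -0.09, -0.003, -0.002]
force: [-8.2, 3.0, 5.7]
finger_gap: 0.003
gripper_force: 4.7
```

Run:
```python
from h import *
show(); yfit()
```

```text
13.45 [ 0.4662 -0.343   0.1172] yaw -10.29 z [-0.005  0.004 -1.   ] F [-8.2   2.97  5.69] 0.002617655305364745
face 51 -11.202882209925649 8.968677546814382e-05 inner edge x at y=-.348 0.488418540452697 y range -0.4590533805266791 -0.29662440043785077
```

The yellow lever has turned 10.90° (0.190 rad), so it is on its stop. I firm the push slightly and hold.

Emit:
move_arm(rows=[[0, 0, 0, 0.6, 0, 0, 1], [0, 0, 0, 1.2, 0, 0, 1], [0, 0, 0, 1.5, 0, 0, 1], [0, 0, 0, 1.5, 0, 0, 1], [0, 0, 0, 1.5, 0, 0, 1], [0, 0, 0, 1.5, 0, 0, 1], [0, 0, 0, 1.5, 0, 0, 1], [0, 0, 0, 1.5, 0, 0, 1], [0, 0, 0, 1.5, 0, 0, 1], [0, 0, 0, 1.5, 0, 0, 1], [0, 0, 0, 1.5, 0, 0, 1], [0, 0, 0, 1.5, 0, 0, 1]])

```text
t: 14.5
tcp_pos: [0.4664, -0.343, 0.1172]
tool_rot: [0.996, -0.09, -0.004, -0.002]
force: [-13.1, 2.5, 7.3]
finger_gap: -0.002
gripper_force: 6.3
```

Run:
```python
from h import *
show(); yfit(); show(); f=np.linalg.norm(readout.sense()['force']); print(f)
if 7<f<25: print(order.sign_off())
```

```text
14.5 [ 0.4664 -0.343   0.1172] yaw -10.27 z [-0.008  0.005 -1.   ] F [-13.05   2.48   7.28] -0.00202337549649895
face 51 -11.325799637858532 0.00011724556149072499 inner edge x at y=-.348 0.48864608630252226 y range -0.45903562370091155 -0.29663389221904324
14.55 [ 0.4664 -0.343   0.1171] yaw -10.27 z [-0.008  0.005 -1.   ] F [-11.73   2.99   6.74] -0.001081981225699432
13.861150455035313
the job is handed in; nothing more can be done
None
```

The red lever was pressed to its stop, held about 1 s and came fully back out; the yellow lever was then pressed to its stop and was still held there with about 14 N when I handed the job in at 14.6 s.

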